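# Try out a refitted roller catch with the door loaded

### The job

The door of the small cupboard on the science bench has just had its roller catch refitted and needs a trial with a load on it. Stand the jar upright in the rack on the inside of the open door, push the door shut past the catch until it snaps and let go so that it is seen to stay shut by itself, then pull it back through the catch and leave it standing well open (about 60 degrees or more) with the jar still upright in its rack. Do it gently: stop pushing once it has snapped and never lean on the shut door with more than about 5 N, do not slam it or fling it open, and leave the beaker, the test-tube rack and the balance where they are.

Things in the scene. Friction and masses are not known exactly. Their poses are not given: they have to be found in the camera images.
- cupboard: Grey cupboard, fixed, 170 deep (x), 190 wide (y), 184 mm high; origin at the centre of its underside. Open front faces its own -x. A sprung roller and a rubber stop sit on one bracket under the roof, near the door's free edge, set in depth by eye. Going over the roller takes about 12 N at the handle, pulling back through 8 to 11 N; both let go suddenly. The stop yields 1 mm per 4 N; it carries 7 to 9 N untouched.
- door (a joint): Door angle (rad), grows as it opens (anticlockwise from above); 0 = parallel to the front, limit 1.7; hinge friction keeps it where it is left. The rubber stop holds the shut door anywhere from -0.01 to 0.14, not known beforehand; closing, the roller is met about 0.1 before that shut angle and its crest passed 0.025 to 0.05 before it; then the door is drawn in. Not snapped, it springs back to the roller.
- hinge (a point): On the vertical hinge axis, 157 mm above the bench, in the plane of the door's inner face (cupboard's own x -85, y -95 mm). Axes turn with the door: x normal to it towards its inner side, y along it to the free edge, z up. At joint 0 they equal the cupboard's. Panel: 12 mm thick (x -12 to 0), 190 wide (y 0 to 190), from 10 to 184 mm above the bench.
- handle (a point): On the centre line of the round upright steel bar on the door's outer face, 12 mm thick, 157 mm above the bench; bar centre 45 mm off the outer face, from 84 to 181 mm above the bench; two stays tie it to the door at 95 and 125 mm, above them it is free. At x -57, y +130 mm from hinge; axes as hinge.
- rack (a point): Centre of the floor of the open-topped steel pocket on the inner face of the door, 76 mm above the bench, at x +31, y +85 mm from hinge; axes as hinge. Inside 54 mm (x) by 58 mm (y); its walls end 30 mm above its floor; the door panel forms its fourth side.
- jar_mid (a point): Centre, half-way up, of the amber glass jar with a white cap that stands upright on the bench: 42 mm diameter, 96 mm high, about 0.2 kg; z up along the jar. The cupboard's roof is 6 mm above the jar's top when it is in the rack.
- beaker: Glass beaker, 72 mm diameter, 95 mm high, standing on the bench; origin at the centre of its underside. To be left alone.
- tube_rack: Aluminium rack with five test tubes, 70 x 170 mm, 132 mm high, origin at the centre of its underside. To be left alone.
- balance: White bench balance with a round pan, 160 x 130 mm, 54 mm high, origin at the centre of its underside. To be left alone.
- jar: The jar itself; origin at the centre of its underside (48 mm below jar_mid).
There are look-alikes about, which are no part of the job. Of the things that look like the jar, the largest one is meant.

How it is judged (in metres and radians):
On the way, in this order (a step that is already met when the one before it is completed fails the run):
1. the jar stands upright in the door's rack, let go, the door open (x of jar_mid in the frame of rack between -0.016 and 0.016 m and y of jar_mid in the frame of rack between -0.018 and 0.018 m and z of jar_mid in the frame of rack between 0.038 and 0.056 m and angle between jar_mid's own z axis and vertical below 0.2 rad and value of joint door above 0.6 rad and contact force between the fingers and jar below 0.3 N), for 0.2 s.
2. the door has snapped shut and stays shut by itself, touched by nothing (distance between stop and pad below 0.014 m and contact force between each of the fingers, the arm and cupboard below 0.5 N and velocity of joint door between -0.05 and 0.05 rad/s), for 0.3 s.
At the end, for the whole second after the job is handed in: The door stands open by 0.95 rad (54 degrees) or more, at rest and untouched, with the jar in its rack (axis within 16 to 18 mm of the pocket's centre, standing on its floor, tilted less than 0.2 rad) (value of joint door above 0.95 rad and x of jar_mid in the frame of rack between -0.016 and 0.016 m and y of jar_mid in the frame of rack between -0.018 and 0.018 m and z of jar_mid in the frame of rack between 0.038 and 0.056 m and angle between jar_mid's own z axis and vertical below 0.2 rad and contact force between each of the fingers, the arm and cupboard below 0.5 N and velocity of joint door between -0.05 and 0.05 rad/s and linear speed of jar below 0.03 m/s).
It fails at once if the rubber stop is squeezed by more than 4.25 mm (17 N): its nose comes nearer than 15.75 mm to its seat (distance between stop and seat below 0.01575 m).
It fails at once if the door is slammed or flung open (faster than 5 rad/s) (velocity of joint door above 5 rad/s or velocity of joint door below -5 rad/s).
It fails at once if a bystander is moved by more than 15 mm or tipped (distance of any of beaker, tube_rack, balance from where it was at the start of the episode above 0.015 m or angle between any of beaker, tube_rack, balance's own z axis and vertical above 0.15 rad).
It also fails if it takes over 72 s, if anything falls off the work surface, if the arm or the gripper's body presses on something with over 40 N, if the wrist force passes 120 N, or if a joint passes its speed limit or range.

### The arm

A 7-joint arm with a two-finger parallel gripper is mounted at the origin on the work surface. World frame = base frame: x ahead of the robot, y to its left, z up, the work surface at z = 0. Lengths are in mm, angles in degrees, forces in N, time in s.
With the tool pointing down it reaches from about 400 to 900 mm from the base axis. Payload 5.5 kg.
Tool frame: the origin (TCP) lies at the very end of the fingers, on their centre line; the grasp point (between the pads) lies 19 mm behind it; z points along the fingers, y is the direction in which the jaws open and shut (so a half turn about z gives the same grasp; the last joint's range is limited). The gripper opens to 92 mm and grips with 3 to 60 N. Pads are 19 mm wide; open, the fingers measure 130 mm over their backs; the gripper's body (75 mm by 190 mm) begins 47 mm behind the grasp point.
Start: joints at [-54.477, 28.699, -24.465, 88.831, 12.651, 65.22, -12.049], TCP at [226.993, 609.076, 226.729] pointing down, gripper open.
Joint ranges: [-164.97, 164.97], [-17.58, 116.51], [-87.97, 89.64], [11.32, 138.91], [-80.73, 260.73], [10.89, 115.49], [-147.41, 147.41]. Speed limits (degrees/s): [147.25, 147.25, 180, 180, 180, 180, 180].

### API

Orientations are given as [roll, pitch, yaw] about the fixed x, y, z axes, in that order (R = Rz(yaw) Ry(pitch) Rx(roll)).
In Python, from rig import env gives the robot as it stands. Calls block until the motion is done:
- env.move_pose(position, orientation): joint-space move of the TCP to a pose.
- env.move_straight(position, rotation=None, rate=150, threshold=None): straight line of the TCP; rotation=None keeps the orientation; rate is the mean speed in mm/s. With threshold (N) it stops when the force on the tool has changed by that much, and returns True; else False.
- env.move_j(angles): joint-space move.
- env.gripper_to(opening, effort=None): finger opening in mm; effort is the grip in N (None keeps the last); returns when the fingers have stopped.
- env.sleep(seconds).
- env.solve_ik(position, orientation): joint angles nearest the present ones, or None.
- env.sense(): the state.
- env.get_image(name): name is "side" or "top"; returns a dict with "img" (480x640x3 uint8, blue, green, red), "K" (3x3 intrinsics, pixels), "world_from_camera" (4x4, takes a point from camera to world coordinates). Camera axes: x right, y down, z forward; pixel columns grow to the right and rows downward; lengths in mm; the calibration is good to about 2 mm. A picture is of the moment at which its call begins. There is no depth.
A pose or a line that the arm cannot do raises env.IKError and nothing moves.
- env.sign_off(): hands the job in, once; it reports no verdict.
The state is a dict: "time_s": time; "joint_pos": joint angles; "qvel": joint speeds; "effort": joint torques, N m; "position": TCP position; "orientation": TCP orientation; "contact_force": force on the tool from outside, world axes, zero at the start; "torque": the same for the moment, N m; "opening": finger opening in mm.
Only numpy, scipy, OpenCV 4.12 (cv2) and the standard library are available. Lean on these libraries where they do the work, as an engineer would, in place of code of your own. Each camera call takes 0.05 s, during which the arm holds its last target.

## Working session

There is one attempt and no reset: what is moved stays moved. The work goes in short steps, each a Python script; the robot and the scene stay as the last script left them, time stands still between calls to the robot, and variables do not carry over. Pictures are saved under pics/ and viewed, and the job is handed in when it is done.

```bash
ls; mkdir -p pics
python3 - <<'E'
from rig import env
import cv2,numpy as np
for n in("side","top"):
    d=env.get_image(n);cv2.imwrite(f"pics/a_{n}.png",d["img"]);np.savez(f"cal_{n}.npz",K=d["K"],T=d["world_from_camera"])
    print(n,d["K"].round(1).tolist(),d["world_from_camera"].round(3).tolist())
print(env.sense())
E
```

```text
pics
side [[459.4, 0.0, 321.7], [0.0, 459.4, 240.4], [0.0, 0.0, 1.0]] [[0.979, -0.144, 0.147, 403.129], [-0.205, -0.622, 0.756, -658.744], [-0.017, -0.769, -0.639, 729.836], [0.0, 0.0, 0.0, 1.0]]
top [[471.0, 0.0, 325.9], [0.0, 471.0, 240.2], [0.0, 0.0, 1.0]] [[0.01, -0.987, 0.163, 408.919], [-1.0, -0.007, 0.015, 96.044], [-0.014, -0.163, -0.987, 1032.765], [0.0, 0.0, 0.0, 1.0]]
{'time_s': 0.1, 'joint_pos': array([-54.47619208,  28.74857965, -24.4541839 ,  88.88571189,
        12.65041442,  65.21901756, -12.05058691]), 'qvel': array([ 0.09897315, -0.07880299, -0.08492816, -0.21855023,  0.01761282,
       -0.06708872,  0.00296117]), 'effort': array([-1.12356880e-02, -5.67885125e+01, -5.83802462e+00, -2.79913580e+01,
       -6.89521409e-02,  2.41585309e-02,  3.10568475e-05]), 'position': array([226.84802921, 608.45730096, 225.77867711]), 'orientation': array([-1.79899876e+02, -4.09132537e-03,  1.59557674e+02]), 'contact_force': array([-0.44552723,  0.55286062, -0.82257071]), 'torque': array([-0.08889527, -0.00892852,  0.06747801]), 'opening': 91.57447361034517}
```

View pics/a_side.png

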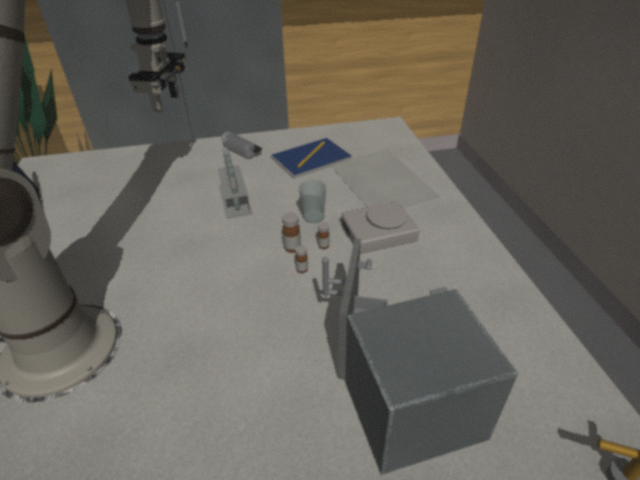

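View pics/a_top.png

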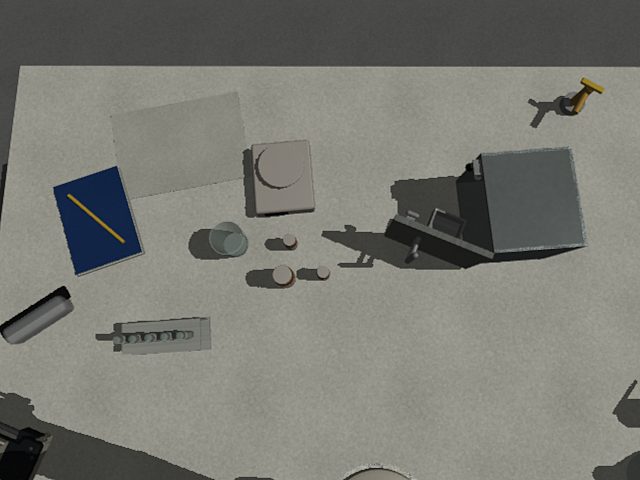

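```bash
cat > h.py <<'E'
import numpy as np,cv2
def cal(n):
    d=np.load(f"cal_{n}.npz");return d["K"],d["T"]
def ray(n,u,v,z):
    K,T=cal(n);d=T[:3,:3]@np.linalg.solve(K,[u,v,1.]);o=T[:3,3]
    return (o+d*(z-o[2])/d[2])
def proj(n,p):
    K,T=cal(n);c=T[:3,:3].T@(np.asarray(p,float)-T[:3,3]);q=K@c;return q[:2]/q[2]
E
python3 - <<'E'
import cv2
t=cv2.imread("pics/a_top.png");s=cv2.imread("pics/a_side.png")
cv2.imwrite("pics/c1.png",cv2.resize(t[130:280,370:600],None,fx=3.4,fy=3.4,interpolation=cv2.INTER_CUBIC))
cv2.imwrite("pics/c2.png",cv2.resize(t[210:310,230:390],None,fx=5,fy=5,interpolation=cv2.INTER_CUBIC))
cv2.imwrite("pics/c3.png",cv2.resize(s[170:330,260:460],None,fx=3.7,fy=3.7,interpolation=cv2.INTER_CUBIC))
E
```

```text
(no output)
```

View pics/c1.png

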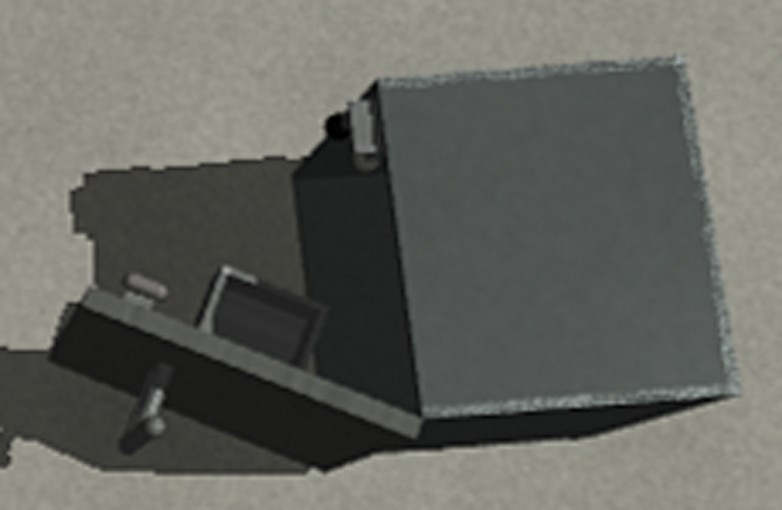

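View pics/c2.png

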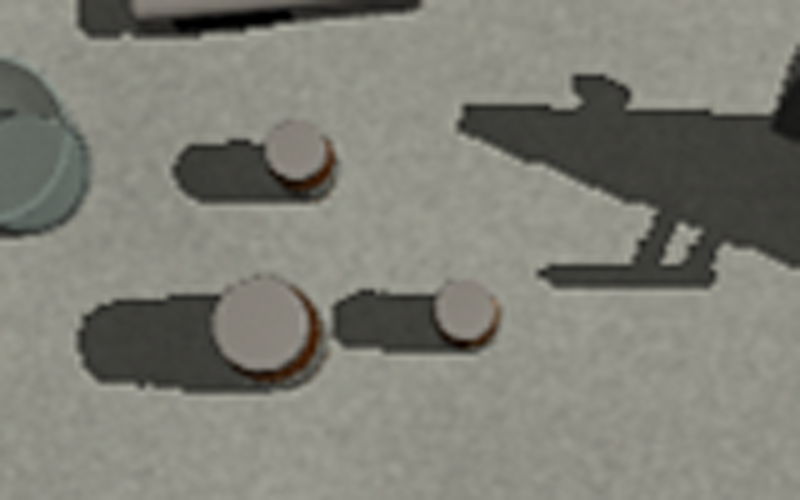

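View pics/c3.png

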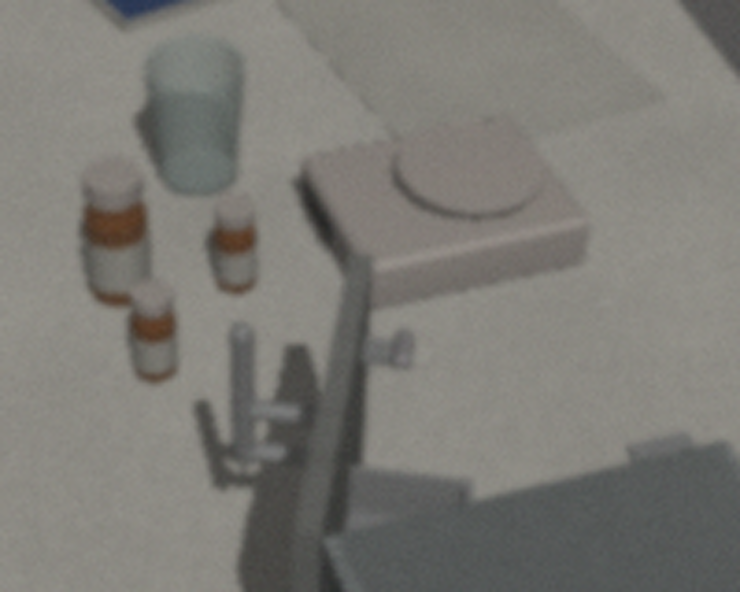

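Top view: the large jar's cap is at about (282,275). The cupboard's roof corners are at about (482,154), (571,148), (587,246) and (493,253). The door is open with its pocket near (447,222) and the bar top near (415,255). The side view confirms the large jar at (291,232) with two small look-alikes.

Run:
```python
from h import *
P=np.array([[380,80],[684,60],[738,393],[420,418]])/3.4+[370-.35,130-.35]
W=np.array([ray("top",*p,184)[:2] for p in P]);print(W.round(1))
for i in range(4):print(np.linalg.norm(W[i]-W[(i+1)%4]).round(1))
# own corners
O=np.array([[-85,95],[85,95],[85,-95],[-85,-95]],float)
Hm=(O-O.mean(0)).T@(W-W.mean(0));U,S,V=np.linalg.svd(Hm);R=(U@V).T;t=W.mean(0)
yaw=np.arctan2(R[1,0],R[0,0]);print("cup",t,np.degrees(yaw),"res",(W-(O@R.T+t)).round(1).tolist())
h=R@[-85,-95]+t;print("hinge",h)
# door top edge points z=184: inner edge line crop
E_=np.array([[96,287],[420,418],[83,308],[413,437]])/3.4+[370-.35,130-.35]
D=np.array([ray("top",*p,184)[:2] for p in E_]);print("door",D.round(1))
for a,b in((0,1),(2,3)):
    v=D[a]-D[b];print(np.linalg.norm(v),np.degrees(np.arctan2(v[1],v[0])-(yaw+np.pi/2)))
for n,(u,v),z in (("handle",(156/3.4+369.7,424/3.4+129.7),181),("jar",(262/5+229.6,325/5+209.6),96)):
    print(n,ray("top",u,v,z).round(1))
# circle of jar cap
s=cv2.imread("pics/a_top.png")
print("beaker-ish",ray("top",230,236,95).round(0),"balance corners",[ray("top",u,v,40).round(0)[:2].tolist() for u,v in((252,144),(310,140),(314,211),(257,215))])
# side: jar
for n in("side","top"):
    print(n,proj(n,ray("top",262/5+229.6,325/5+209.6,96)))
    print(n,proj(n,ray("top",262/5+229.6,325/5+209.6,96)-[0,0,96]))
```

```text
[[ 716.3 -181.1]
 [ 728.6 -348.4]
 [ 543.  -363.1]
 [ 528.3 -194. ]]
167.8
186.2
169.7
188.5
cup [ 629.05577561 -271.62928502] -85.59925539144959 res [[-1.0, -1.5], [-1.7, 0.7], [2.2, 0.6], [0.5, 0.2]]
hinge [ 527.81364009 -194.16942447]
door [[ 598.5  -23. ]
 [ 528.3 -194. ]
 [ 586.8  -15.8]
 [ 518.1 -189.8]]
184.8843449402868 63.286960619744015
187.1268762995536 64.03858078197318
handle [524.3 -54.4 181. ]
jar [493.1 197.2  96. ]
beaker-ish [571. 305.  95.] balance corners [[787.0, 277.0], [797.0, 149.0], [636.0, 138.0], [627.0, 261.0]]
side [288.89989636 215.37640437]
side [291.37137523 246.87973239]
top [282.  274.6]
top [286.61775409 278.56137469]
```

```bash
cat >> h.py <<'E'
CY=np.radians(-85.6);HG=np.array([527.8,-194.2])
def dpt(th,x,y,z):
    a=CY+th;X=np.array([np.cos(a),np.sin(a)]);Y=np.array([-np.sin(a),np.cos(a)])
    return np.r_[HG+x*X+y*Y,z]
E
python3 - <<'E'
from h import *
from rig import env
t=cv2.imread("pics/a_top.png");x0,y0,f=370,130,3.4
im=cv2.resize(t[130:280,370:600],None,fx=f,fy=f,interpolation=cv2.INTER_CUBIC)
th=np.radians(63.5)
def P(p):return tuple(int(round(c)) for c in (proj("top",p)+.5-[x0,y0])*f)
for box,z,col in (([(4,56),(58,56),(58,114),(4,114)],106,(0,0,255)),([(-12,0),(0,0),(0,190),(-12,190)],184,(0,255,0))):
    cv2.polylines(im,[np.array([P(dpt(th,a,b,z)) for a,b in box])],True,col,1)
cv2.circle(im,P(dpt(th,-57,130,181)),4,(255,255,0),1)
cv2.imwrite("pics/d1.png",im)
g=cv2.cvtColor(t,cv2.COLOR_BGR2GRAY)[210:310,230:390]
m=((g>125)).astype(np.uint8)
hs=cv2.cvtColor(t,cv2.COLOR_BGR2HSV)[210:310,230:390]
print(hs[65,52],hs[90,100],hs[30,59])
c=cv2.HoughCircles(cv2.resize(g,None,fx=4,fy=4,interpolation=cv2.INTER_CUBIC),cv2.HOUGH_GRADIENT,1,60,param1=80,param2=18,minRadius=20,maxRadius=50)
for a in c[0]:
    u,v=a[0]/4+229.6,a[1]/4+209.6;print(u.round(1),v.round(1),a[2]/4,ray("top",u,v,96).round(1),ray("top",u,v,60).round(1))
def ik(p,y):
    q=env.solve_ik(list(p),[180,0,y]);return None if q is None else np.round(q).tolist()
for y in(158,-22):
    print("rack",y,ik(dpt(th,31,85,127),y),"jar",ik([493,197,51],y))
for d in(65,30,0):
    p=dpt(np.radians(d),-57,130,138);print(d,p.round(),ik(p,d-85.6+90),ik(p,d-85.6-90))
E
```

```text
[ 20  23 135] [ 30  18 142] [ 20  23 135]
282.7 275.5 10.625 [491.3 195.7  96. ] [494.5 199.6  60. ]
322.5 271.7 5.8 [499.5 116.5  96. ] [503.  117.3  60. ]
237.0 245.0 10.675 [552.2 289.7  96. ] [557.7 297.1  60. ]
288.7 239.5 5.875 [564.2 185.4  96. ] [570.1 188.8  60. ]
rack 158 [8.0, 28.0, 2.0, 102.0, -1.0, 50.0, 79.0] jar [-12.0, 30.0, -16.0, 113.0, 13.0, 38.0, 32.0]
rack -22 [-19.0, 33.0, 39.0, 103.0, -26.0, 53.0, -81.0] jar [-64.0, 40.0, 52.0, 115.0, -44.0, 47.0, -98.0]
65 [520. -52. 138.] [-6.0, 20.0, 10.0, 113.0, -5.0, 47.0, -13.0] [57.0, 44.0, -75.0, 111.0, 48.0, 65.0, 122.0]
30 [603. -74. 138.] [-7.0, 29.0, 15.0, 101.0, -9.0, 52.0, -44.0] [13.0, 28.0, -11.0, 100.0, 7.0, 52.0, 123.0]
0 [ 653. -127.  138.] [-6.0, 35.0, 20.0, 92.0, -14.0, 56.0, -66.0] [11.0, 33.0, -4.0, 91.0, 3.0, 55.0, 101.0]
```

View pics/d1.png

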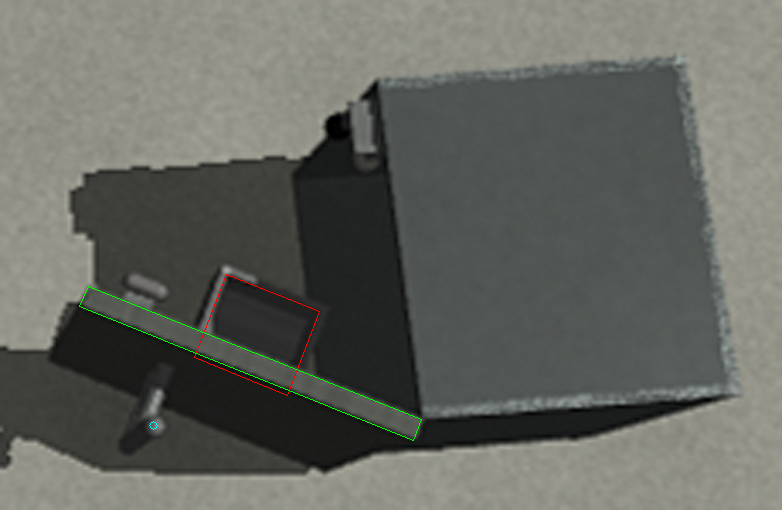

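Run:
```python
from h import *
from rig import env
J=[492.3,196.7]
env.move_pose([*J,190],[180,0,158])
env.gripper_to(68,20)
env.move_straight([*J,51],rate=120)
env.gripper_to(0,20)
s=env.sense();print(s["opening"],s["position"],s["time_s"])
env.move_straight([*J,280],rate=150)
s=env.sense();print(s["opening"],s["contact_force"],s["position"],s["time_s"])
p=dpt(np.radians(63.5),32,85,280)
env.move_straight(list(p),rate=200)
s=env.sense();print(s["opening"],s["position"],p,s["time_s"])
for n in("side","top"):
    d=env.get_image(n);cv2.imwrite(f"pics/e_{n}.png",d["img"])
a=cv2.imread("pics/e_side.png");b=cv2.imread("pics/e_top.png")
cv2.imwrite("pics/e.png",np.hstack([cv2.resize(a[100:350,240:440],None,fx=2,fy=2),cv2.resize(b[100:350,370:570],None,fx=2,fy=2)]))
```

```text
40.95272782289412 [492.65363581 197.01919886  51.30291329] 4.3667
40.87327536897212 [ 0.22990364  0.27205223 -2.76102309] [491.71152443 196.45182742 279.0051324 ] 6.0417
41.334058412266174 [ 589.39214684 -125.98774812  280.08093586] [ 589.42797855 -127.4842428   280.        ] 7.8833
```

View pics/e.png

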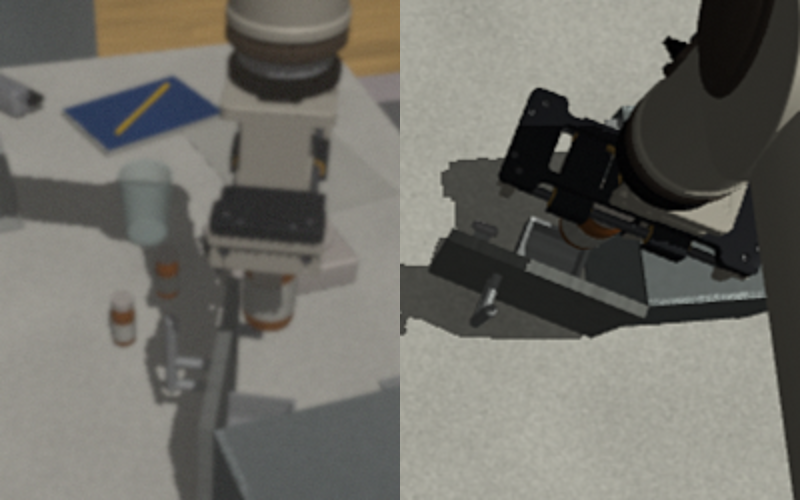

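The composite picture shows the jar upright in the fingers near (268,300), above the open pocket. I'll lower it with a force guard.

Run:
```python
from h import *
from rig import env
p=dpt(np.radians(63.5),32,85,0)
p[2]=166;env.move_straight(list(p),rate=120)
env.sleep(.2);print(env.sense()["contact_force"])
p[2]=124;r=env.move_straight(list(p),rate=40,threshold=4)
s=env.sense();print(r,s["position"],s["contact_force"],s["time_s"])
d=env.get_image("side");cv2.imwrite("pics/f.png",cv2.resize(d["img"][150:350,260:460],None,fx=3,fy=3))
```

```text
[-0.389601   -0.11077946 -2.91805189]
True [ 589.24157174 -127.26539867  127.04845894] [1.03395353 0.59932098 3.73027871] 10.175
```

View pics/f.png

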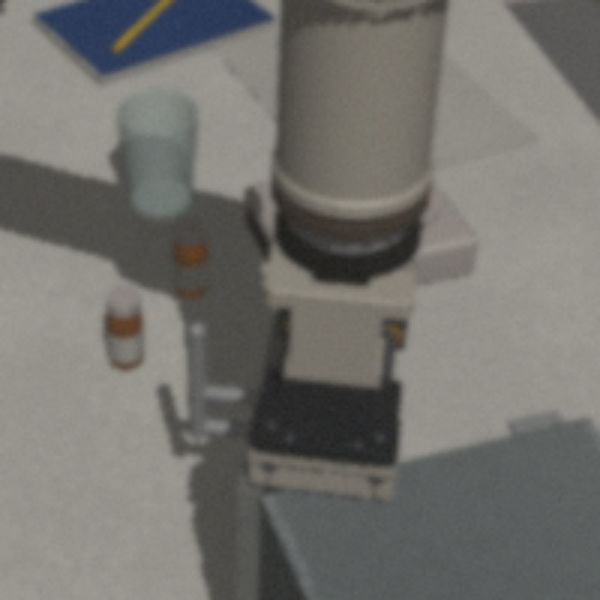

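Run:
```python
from h import *
from rig import env
env.gripper_to(60,20); env.sleep(.1)
p=env.sense()["position"];p[2]=250
env.move_straight(list(p),rate=120)
env.move_pose(list(dpt(np.radians(63.5),-57,130,250)),[180,0,63.5-85.6+90])
env.gripper_to(36,20)
s=env.sense();print(s["position"],s["orientation"],s["joint_pos"].round(),s["contact_force"],s["time_s"])
for n in("side","top"):
    d=env.get_image(n);cv2.imwrite(f"pics/g_{n}.png",d["img"])
a=cv2.imread("pics/g_side.png");b=cv2.imread("pics/g_top.png")
cv2.imwrite("pics/g.png",np.hstack([cv2.resize(a[150:350,280:440],None,fx=2.5,fy=2.5),cv2.resize(b[150:350,370:530],None,fx=2.5,fy=2.5)]))
```

```text
[523.88404714 -52.31398664 249.99508884] [-1.79999191e+02  6.29825289e-05  6.78997950e+01] [ -2.  13.   6. 106.  -2.  61. -18.] [ 0.33790227  0.83019015 -0.32996038] 14.125
```

View pics/g.png

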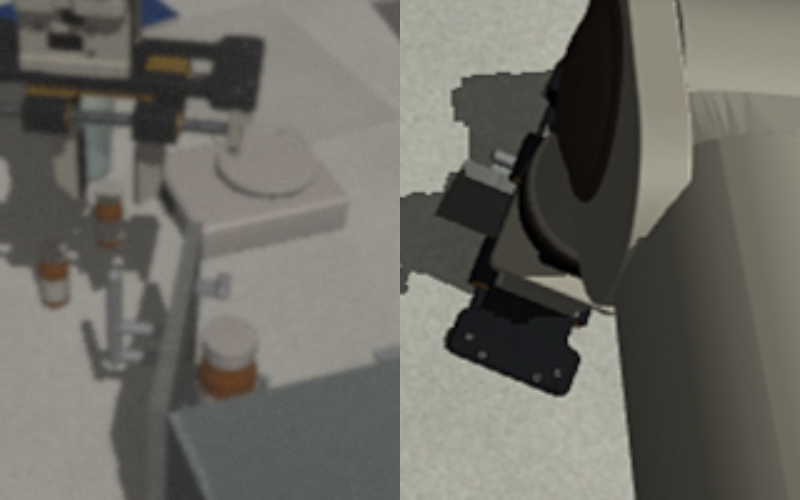

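Run:
```python
from h import *
from rig import env
r=env.move_straight(list(dpt(np.radians(63.5),-57,130,138)),rate=100,threshold=5)
s=env.sense();print(r,s["position"],s["contact_force"])
if not r:
    env.gripper_to(26,20)
    s=env.sense();print(s["opening"],s["position"],s["contact_force"])
d=env.get_image("side");cv2.imwrite("pics/h.png",cv2.resize(d["img"][150:350,260:460],None,fx=3,fy=3))
print(s["time_s"])
```

```text
False [524.51741775 -52.3577043  138.66815642] [ 0.4762155  -0.1852809   0.87665209]
26.065508319671867 [523.94954166 -52.29706043 138.15444015] [ 0.38518712 -0.04474521  0.3064376 ]
15.925
```

View pics/h.png

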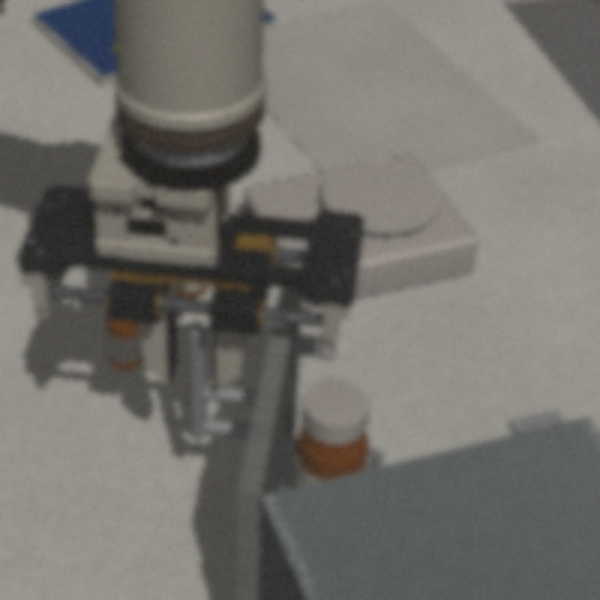

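The bar stands between the fingers at about (190,380) in the crop, and the jar is upright in the pocket at (335,430). Next I swing the door most of the way shut.

```bash
cat >> h.py <<'E'
def fn(s,th):
    a=CY+th;return float(s["contact_force"][:2]@[np.cos(a),np.sin(a)]),float(s["contact_force"][:2]@[-np.sin(a),np.cos(a)])
def go(env,th,rate,x=-57,y=130,z=138,thr=None):
    return env.move_straight(list(dpt(th,x,y,z)),[180,0,np.degrees(CY+th)+90],rate,thr)
E
python3 - <<'E'
from h import *
from rig import env
for d in list(range(60,20,-4))+[20]:
    th=np.radians(d);r=go(env,th,90,thr=8)
    s=env.sense();print(d,r,np.round(fn(s,th),1),round(s["time_s"],2))
    if r:break
env.sleep(.2)
s=env.sense();print(np.round(fn(s,th),2),s["position"]-dpt(th,-57,130,138))
d=env.get_image("top");cv2.imwrite("pics/i.png",cv2.resize(d["img"][100:300,400:600],None,fx=3,fy=3))
E
```

```text
60 False [-0.4 -0.5] 16.23
56 False [-0.3  0.3] 16.48
52 False [ 0.1 -0.5] 16.74
48 False [0.1 0.4] 17.0
44 False [-0.8 -0.8] 17.26
40 False [0.4 0.5] 17.52
36 False [0.9 0.2] 17.77
32 False [-0.7 -0.3] 18.03
28 False [ 0.2 -1.2] 18.29
24 False [-0.4  0.4] 18.55
20 False [-0.4 -0.3] 18.81
[-0.4   0.66] [-0.35478177  0.35448259 -0.00375521]
```

View pics/i.png

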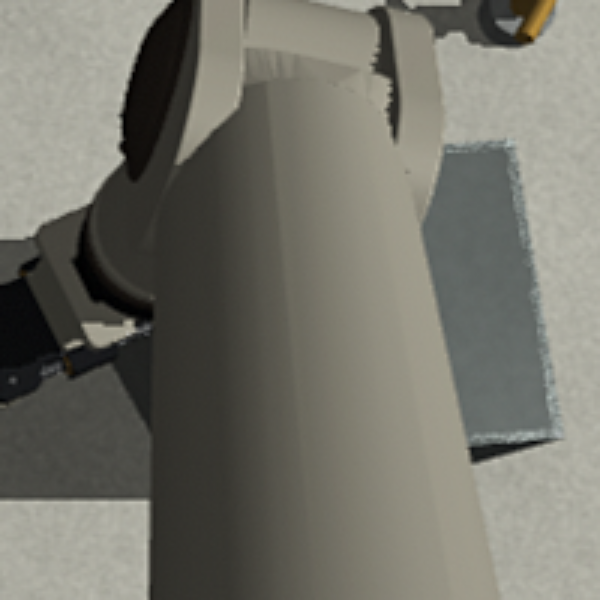

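Run:
```python
from h import *
from rig import env
d=env.get_image("side");cv2.imwrite("pics/j.png",cv2.resize(d["img"][150:400,260:520],None,fx=3,fy=3)[:600])
```

```text
(no output)
```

View pics/j.png

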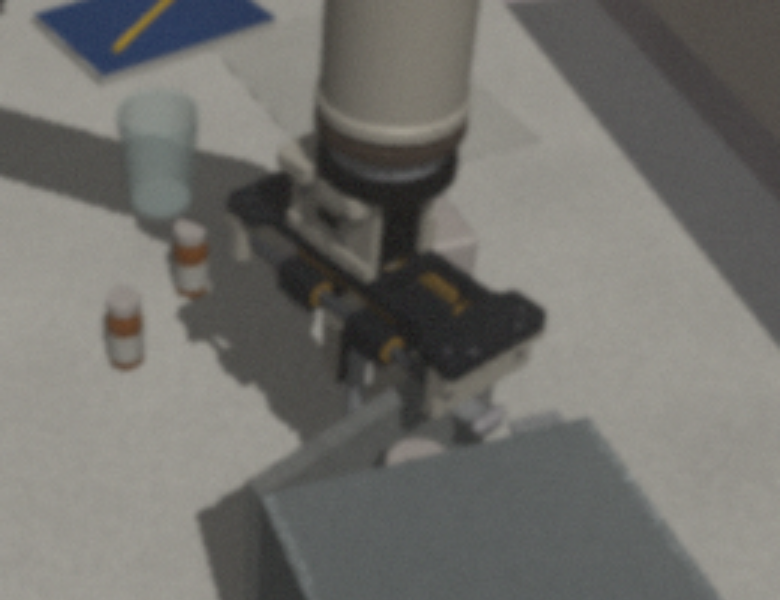

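Run:
```python
from h import *
from rig import env
th=np.radians(20);b=fn(env.sense(),th)[0];pk=0;t0=env.sense()["time_s"];log=[]
step=.010
while th>-.13:
    th-=step
    go(env,th,20);F=[]
    for k in range(3):
        s=env.sense();F.append(-fn(s,th)[0]);env.sleep(.01)
    F=np.median(F)
    e=(s["position"][:2]-dpt(th,-57,130,0)[:2])@[np.cos(CY+th),np.sin(CY+th)]
    log.append((round(th,3),round(F,1),round(e,2)))
    if F>3:step=.004
    pk=max(pk,F)
    if pk>6 and F<.6*pk:print("SNAP");break
    if F>17:print("HIGH");break
for l in log:print(*l)
print(env.sense()["time_s"]-t0)
```

```text
SNAP
0.339 -0.5 0.11
0.329 0.1 0.09
0.319 -0.0 0.1
0.309 0.4 0.12
0.299 0.3 0.14
0.289 0.5 0.19
0.279 -0.3 0.15
0.269 -0.5 0.17
0.259 0.1 0.15
0.249 0.0 0.17
0.239 0.1 0.18
0.229 -0.1 0.18
0.219 0.5 0.2
0.209 0.3 0.19
0.199 0.0 0.2
0.189 -0.2 0.19
0.179 0.6 0.2
0.169 -0.5 0.16
0.159 0.0 0.19
0.149 -0.0 0.14
0.139 2.0 -0.4
0.129 4.5 -1.3
0.125 5.6 -1.72
0.121 5.8 -2.17
0.117 7.1 -2.6
0.113 6.8 -2.78
0.109 7.7 -3.21
0.105 8.9 -3.7
0.101 9.2 -4.13
0.097 10.4 -4.63
0.093 10.0 -4.55
0.089 10.6 -4.99
0.085 12.1 -5.53
0.081 11.1 -5.37
0.077 11.1 -5.28
0.073 10.1 -4.84
0.069 10.8 -4.97
0.065 9.9 -4.91
0.061 10.2 -4.77
0.057 9.7 -4.49
0.053 10.6 -4.96
0.049 11.7 -5.42
0.045 12.6 -5.89
0.041 10.7 -5.16
0.037 11.5 -5.57
0.033 9.5 -4.59
0.029 5.1 -1.63
12.924999999999997
```

Run:
```python
from h import *
from rig import env
th=.029
for k in range(4):
    s=env.sense();print(np.round(fn(s,th),2),((s["position"][:2]-dpt(th,-57,130,0)[:2])@[np.cos(CY+th),np.sin(CY+th)]).round(2),s["time_s"]);env.sleep(.03)
```

```text
[-6.2   0.92] -1.6 32.0333
[-4.8   2.23] -1.55 32.0667
[-4.91  1.4 ] -1.54 32.1
[-5.16  0.94] -1.55 32.1333
```

Run:
```python
from h import *
from rig import env
th=.029
go(env,th,40,x=-57-8.5);env.sleep(.1)
for k in range(3):
    s=env.sense();print(np.round(fn(s,th),2),((s["position"][:2]-dpt(th,-57-8.5,130,0)[:2])@[np.cos(CY+th),np.sin(CY+th)]).round(2),s["time_s"]);env.sleep(.15)
d=env.get_image("side");cv2.imwrite("pics/k.png",cv2.resize(d["img"][180:380,300:500],None,fx=3,fy=3))
```

```text
[0.88 0.33] 0.92 32.625
[-0.42 -0.93] 0.58 32.775
[ 0.95 -0.2 ] 0.24 32.925
```

View pics/k.png

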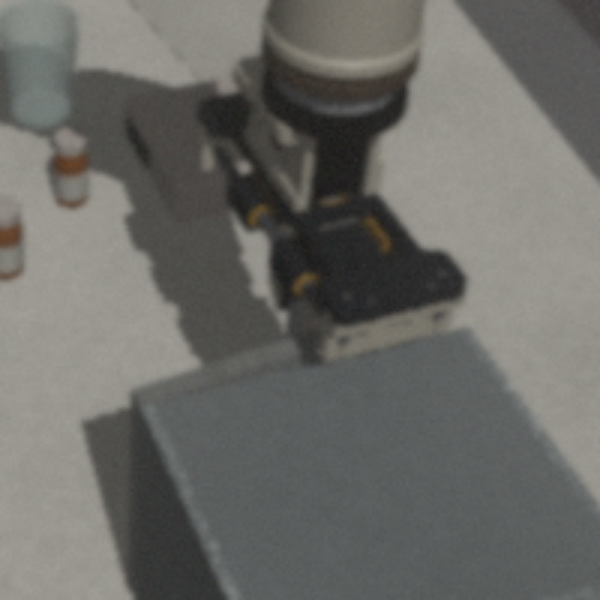

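Run:
```python
from h import *
im=cv2.imread("pics/k.png");im=cv2.resize(im[300:420,100:340],None,fx=3.2,fy=3.2,interpolation=cv2.INTER_CUBIC);im0=im.copy()
def P(p):
    q=((proj("side",p)+.5-[300,180])*3-[100,300])*3.2;return tuple(int(round(c)) for c in q)
for th,c in((.1,(0,255,0)),(.2,(0,0,255))):
    for x in(-12,0):cv2.line(im,P(dpt(th,x,0,184)),P(dpt(th,x,190,184)),c,1)
cv2.polylines(im,[np.array([P(dpt(0,a,b,184)) for a,b in((0,0),(0,190),(170,190),(170,0))])],True,(255,0,0),1)
cv2.imwrite("pics/l.png",cv2.resize(np.vstack([im0,im]),None,fx=.75,fy=.75))
```

```text
(no output)
```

View pics/l.png

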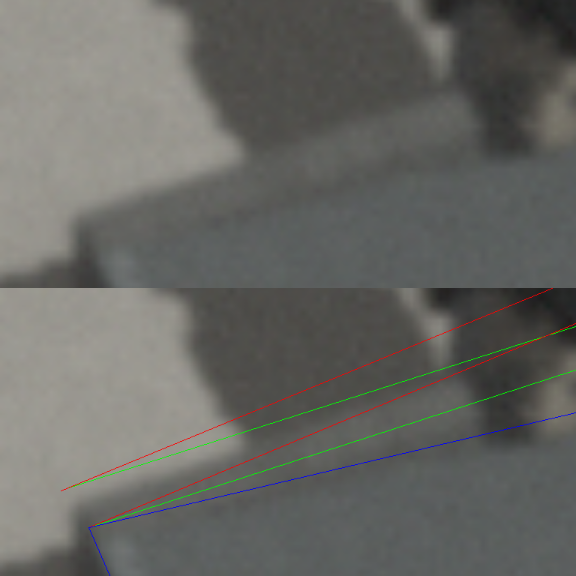

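Slope of the door's top edge fits about 0.10 rad (0.2 would be unsnapped). Forces are zero with the bar centred between the fingers, so the door has snapped and holds itself. I'll wait a moment longer and then pull through the catch.

Run:
```python
from h import *
from rig import env
env.sleep(.4);env.gripper_to(22,20);env.sleep(.1)
th=.093;s=env.sense();print(np.round(fn(s,th),2),s["opening"],s["time_s"])
pk=0;log=[];step=.008;ok=False
while th<.35:
    th+=step
    go(env,th,20);F=[]
    for k in range(2):
        s=env.sense();F.append(fn(s,th)[0]);env.sleep(.01)
    F=np.mean(F);e=(s["position"][:2]-dpt(th,-57,130,0)[:2])@[np.cos(CY+th),np.sin(CY+th)]
    log.append((round(th,3),round(F,1),round(e,2)))
    if F>3:step=.004
    pk=max(pk,F)
    if pk>5 and F<.4*pk:print("RELEASED");ok=True;break
    if F>16:print("HIGH");break
for l in log:print(*l)
print(env.sense()["time_s"])
```

```text
[0.32 0.28] 21.90389363358035 33.9583
HIGH
0.101 0.2 0.03
0.109 -0.3 -0.13
0.117 -0.0 -0.15
0.125 -0.2 -0.12
0.133 0.3 -0.09
0.141 2.2 0.62
0.149 4.3 1.61
0.153 5.8 2.06
0.157 6.6 2.55
0.161 7.6 3.1
0.165 9.1 3.59
0.169 9.8 4.1
0.173 10.4 4.6
0.177 11.2 5.13
0.181 12.4 5.63
0.185 13.5 6.14
0.189 13.9 6.65
0.193 15.8 7.15
0.197 16.5 7.69
39.15
```

Run:
```python
from h import *
from rig import env
s=env.sense();print(s["position"],s["orientation"],s["contact_force"],s["torque"],s["opening"],fn(s,.1))
for n in("side","top"):
    d=env.get_image(n);cv2.imwrite(f"pics/m_{n}.png",d["img"])
a=cv2.imread("pics/m_side.png");b=cv2.imread("pics/m_top.png")
cv2.imwrite("pics/m.png",cv2.resize(a[200:350,320:520],None,fx=4,fy=4,interpolation=cv2.INTER_CUBIC))
cv2.imwrite("pics/m2.png",cv2.resize(b[100:300,370:600],None,fx=3,fy=3,interpolation=cv2.INTER_CUBIC))
```

```text
[ 640.90576764 -111.19794769  138.82075935] [179.4071616   -0.32545484  15.46797247] [ 11.88432068 -13.96787829  -9.11990038] [-2.67675641 -2.1820827   0.04631585] 21.522849744615822 (15.84030838447973, 9.242474358719186)
```

View pics/m.png

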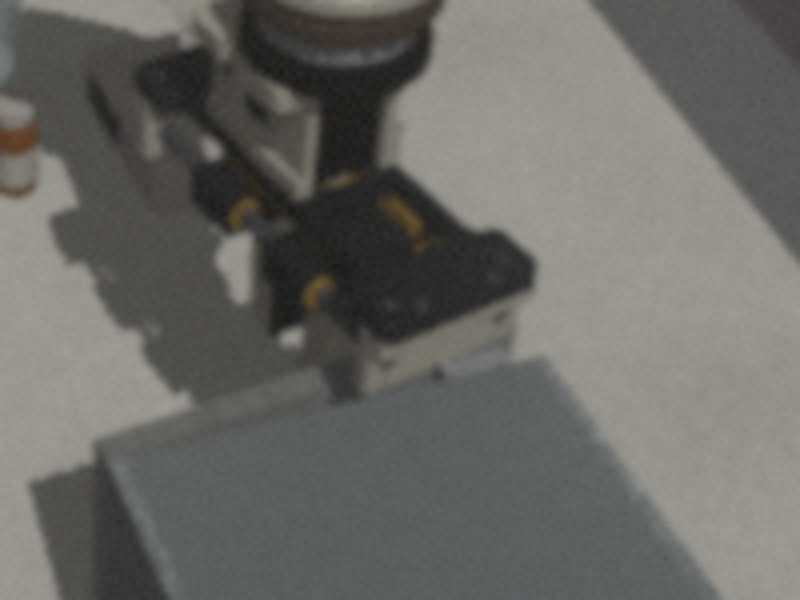

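View pics/m2.png

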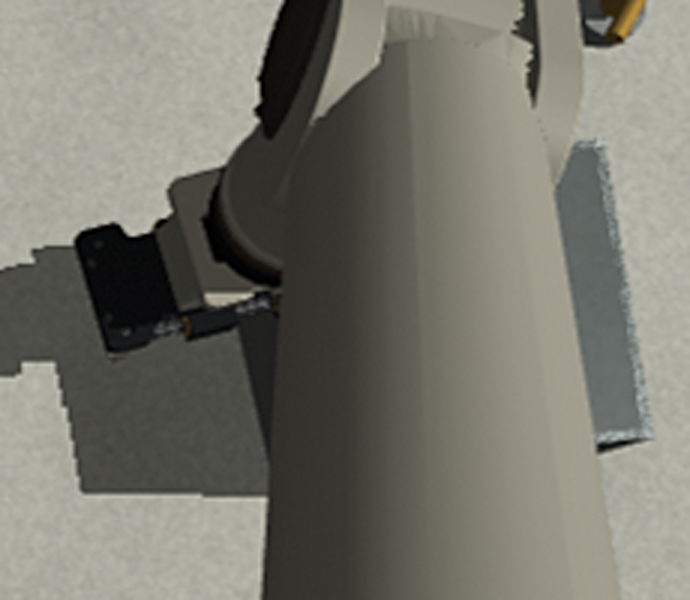

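The pull reached 16 N without release and the bar hasn't moved, which is more than the 8–11 N stated. The wrench line passes through the finger/bar contact, so nothing else is being touched. I'll relax, centre on the bar and take hold of it so a sudden release can't fling the door. Then I'll pull along the true tangent and check that it goes slack as expected.

```bash
cat >> h.py <<'E'
def st(env,th):
    s=env.sense();n,t=fn(s,th);e=s["position"]-dpt(th,-57,130,138)
    return s,n,t,round(float(s["contact_force"][2]),1),e
E
python3 - <<'E'
from h import *
from rig import env
go(env,.100,60);env.sleep(.1)
s,n,t,z,e=st(env,.1);print("relaxed",round(n,1),round(t,1),z,e.round(1),s["torque"].round(2),s["time_s"])
env.gripper_to(0,40)
s,n,t,z,e=st(env,.1);print("grip",s["opening"],round(n,1),round(t,1),z,e.round(1),s["time_s"])
for th in(.11,.12,.13,.14,.15):
    go(env,th,40);s,n,t,z,e=st(env,th)
    print(th,round(n,1),round(t,1),z,e.round(1),s["torque"].round(2),round(s["time_s"],2))
    if n>13:break
E
```

```text
relaxed -0.1 -0.0 0.1 [-0.4  1.1 -0.2] [-0.05  0.15 -0.02] 39.7333
grip 11.237192824026693 0.9 0.0 -1.8 [-0.  -0.3  0. ] 40.0833
0.11 4.4 3.1 -4.8 [ 0.8 -1.4  0.1] [-0.77 -0.49 -0.02] 40.33
0.12 7.2 5.2 -7.1 [ 1.5 -2.6  0.1] [-1.11 -0.97 -0.07] 40.58
0.13 9.6 7.7 -9.5 [ 2.3 -3.6  0.1] [-1.53 -1.57 -0.15] 40.83
0.14 12.5 8.4 -11.6 [ 3.  -4.8  0.1] [-1.87 -2.04 -0.16] 41.08
0.15 12.6 8.4 -10.2 [ 2.9 -4.7  0.1] [-1.83 -1.92 -0.06] 41.33
```

The last step moved the bar 1.4 mm without any rise in force, so it's starting to come. I'll keep pulling.

Run:
```python
from h import *
from rig import env
th=.15
while th<.26:
    th+=.008
    go(env,th,40);s,n,t,z,e=st(env,th)
    print(round(th,3),round(n,1),round(t,1),z,e.round(1),round(s["time_s"],2))
    if n>22 :break
    if n<4:print("RELEASED");break
```

```text
0.158 14.9 10.4 -12.9 [ 3.5 -5.5  0.1] 41.58
0.166 16.9 12.4 -14.7 [ 4.1 -6.5  0.1] 41.83
0.174 15.0 10.7 -13.3 [ 3.6 -5.8  0.1] 42.08
0.182 0.9 -1.9 2.3 [-0. -1. -0.] 42.33
RELEASED
```

Run:
```python
from h import *
from rig import env
print(env.sense()["opening"])
env.gripper_to(20,20)
for d in [13]+list(range(17,70,4)):
    th=np.radians(d);r=go(env,th,70,thr=8)
    if r:print("hit",d,env.sense()["contact_force"]);break
env.sleep(.2)
s,n,t,z,e=st(env,th);print(d,round(n,1),round(t,1),z,e.round(1),s["time_s"])
d=env.get_image("side");cv2.imwrite("pics/n.png",cv2.resize(d["img"][150:350,260:460],None,fx=3,fy=3))
```

```text
11.304155022351479
69 -0.1 0.5 0.5 [0.4 0.1 0. ] 47.2833
```

View pics/n.png

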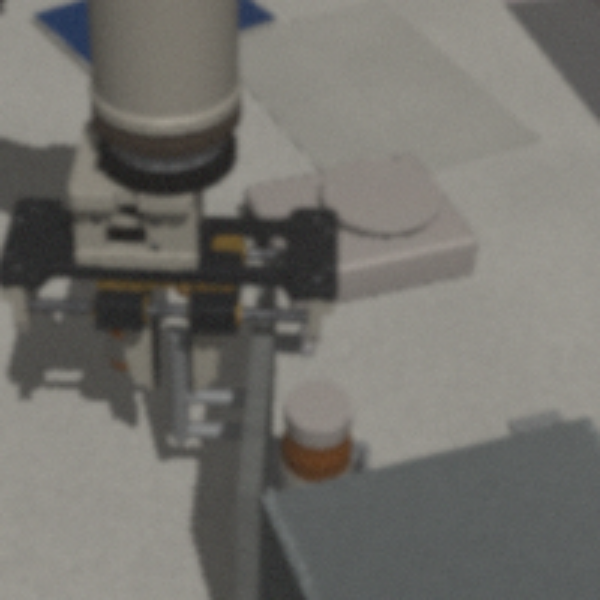

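The door is back open with the jar upright in its pocket at about (318,430). I'll centre on the bar, open the fingers, lift out and check.

Run:
```python
from h import *
from rig import env
th=np.radians(67.5);go(env,th,40)
env.gripper_to(36,20)
r=go(env,th,100,z=260);s=env.sense();print(s["contact_force"],s["time_s"])
env.move_pose([420,150,300],[180,0,90])
env.sleep(.3)
for n in("side","top"):
    d=env.get_image(n);cv2.imwrite(f"pics/o_{n}.png",d["img"])
a=cv2.imread("pics/o_side.png");b=cv2.imread("pics/o_top.png")
cv2.imwrite("pics/o.png",np.hstack([cv2.resize(a[150:350,280:440],None,fx=2.5,fy=2.5),cv2.resize(b[150:350,370:530],None,fx=2.5,fy=2.5)]))
print(env.sense()["time_s"])
```

```text
[ 0.04947532 -0.92334004 -0.6444559 ] 49.4667
50.775
```

View pics/o.png

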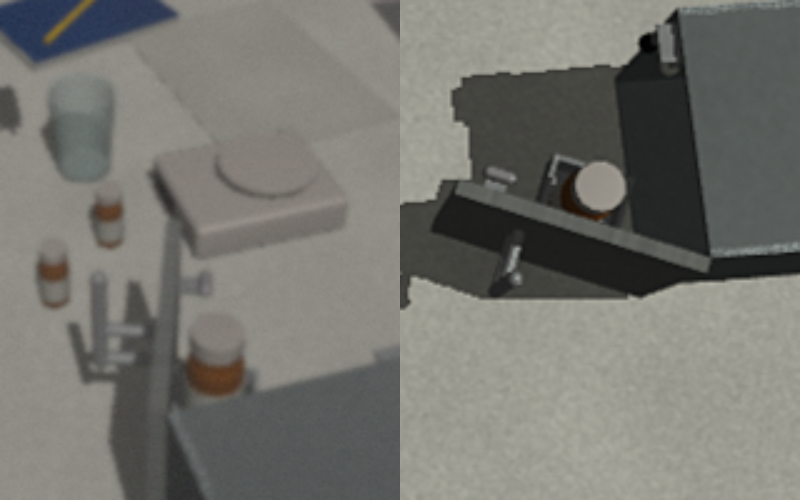

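View pics/o_top.png

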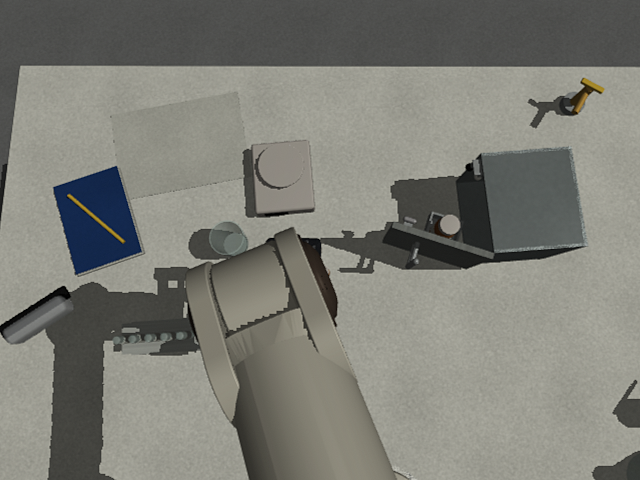

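```bash
python3 - <<'E'
from h import *
a=ray("top",(460-400)/2.5+370,180/2.5+150,184);b=ray("top",(710-400)/2.5+370,252/2.5+150,184)
v=(a-b)[:2];th=np.arctan2(v[1],v[0])-CY-np.pi/2;print("door",th,np.degrees(th))
w=ray("top",450,224.4,172)
X=CY+th;R=np.array([[np.cos(X),np.sin(X)],[-np.sin(X),np.cos(X)]]);print("jar rel rack",R@(w[:2]-HG)-[31,85])
E
python3 - <<'E'
from rig import env
env.sign_off();print(env.sense()["time_s"])
E
```

```text
door 1.2129994307839027 69.49974793568886
jar rel rack [0.89726762 0.51824204]
the job is handed in; nothing more can be done
the job is handed in; nothing more can be done
```

The trial is finished and handed in at about 51 s. The large jar is upright in the door's rack and the door stands open at about 69°, with no verdict reported.

- **Jar:** I lowered it into the rack until it touched the floor, and released it with the door at about 63°. In the last pictures it is upright and about 1 mm from the pocket's centre.
- **Shutting:** I pushed the door shut in small steps. The push peaked at 12.6 N, then the catch snapped and I stopped. The finger then leaned on the door with about 5 N, once reading 6 N, until I backed off. The door stayed shut by itself at about 0.10 rad with near-zero force readings for over half a second. I judged that from the forces and the slope of the door's top edge, because the stop itself was out of view.
- **Opening, which disagreed with the stated force:** My first pull, with loose fingers round the bar, reached about 16 N without a release, against the stated 8 to 11 N. I relaxed, gripped the bar and pulled again, and it let go at about 17 N normal to the door. Sideways and upward friction between the fingers and the bar may explain part of the difference, but I did not settle this. The bar was held at the release, so the door was not flung, though I did not measure its speed directly.
- **Bystanders:** In the last pictures the beaker and balance look unmoved. The test-tube rack was partly hidden by the arm, but its visible part is where it was. I compared these by eye and did not measure them.

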